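# Load the V-block drilling fixture with cart rollers and turn its status plate to green

## Robot

A 7-joint arm with a two-finger parallel gripper is mounted at the origin on the work surface. World frame = base frame: x ahead of the robot, y to its left, z up, the work surface at z = 0. Lengths are in m, angles in degrees, forces in N, time in s.
With the tool pointing down it reaches from about 0.425 to 0.825 m from the base axis. Payload 3.6 kg.
Tool frame: the origin (TCP) lies at the very end of the fingers, on their centre line; the grasp point (between the pads) lies 19 mm behind it; z points along the fingers, y is the line along which they close (so a half turn about z gives the same grasp; the last joint's range is limited). The gripper opens to 85 mm and grips with 20 to 120 N. Pads are 22 mm wide; open, the fingers measure 114 mm over their backs; the gripper's body (76 mm by 85 mm) begins 54 mm behind the grasp point. The pads swing forward as they close: fully open they stand 13 mm farther back than shut.
Start: joints at [-73.997, 35.231, -0.722, 81.555, 0.464, 63.22, -2.315], TCP at [0.196, 0.62, 0.21] pointing down, gripper open.
Joint ranges: [-178.69, 178.69], [-17.37, 117.87], [-77.05, 75.6], [15.02, 138.74], [-78.02, 258.01], [0.78, 113.62], [-162.83, 162.83]. Speed limits (degrees/s): [159.86, 159.86, 180, 180, 180, 180, 180].

## Interface

Orientations are given as a 3x3 rotation matrix whose columns are the frame's x, y, z axes.
In Python, from cell import ctrl, hand, viewer, workorder gives the robot as it stands. The module is installed in compiled form; this text tells all that it offers. Calls block until the motion is done:
- ctrl.move_pose(position, orientation): joint-space move of the TCP to a pose.
- ctrl.servo_line(position, orientation=None, max_speed=0.15): straight line of the TCP; orientation=None keeps the orientation; max_speed is the mean speed in m/s.
- ctrl.set_joints(angles): joint-space move.
- hand.open_jaws() and hand.close(grip_force=None): open the fingers fully, or close them until they stop; grip_force is the grip in N (None keeps the last).
- ctrl.pause(seconds).
- ctrl.inverse_kinematics(position, orientation): joint angles nearest the present ones, or None.
- viewer.grab_frame(name): name is "side" or "top" or "wrist"; returns the picture (400x640x3 uint8, red, green, blue); there is no depth.
- viewer.camera_info(name): a dict with "fovy" (degrees; the focal length in pixels is half the picture's height over the tangent of half this angle, whatever the lens; pixels are square), "cx", "cy" (the principal point, pixels), "position" and "orientation" of the camera in the world. Camera axes: x right, y up, looking along -z (the intrinsics and any distortion apply to the point x, -y, -z); pixel columns grow to the right and rows downward; lengths in m; the calibration is good to about 2 mm. A picture is of the moment at which its call begins: read the wrist's pose just before it. camera_info takes no time and is no camera call; for the wrist camera it gives the pose at the moment of the call.
A pose or a line that the arm cannot do raises ctrl.Unreachable and nothing moves.
- workorder.close_job(): hands the job in; it is judged then, once.
Readings, each from a call of its own:
- ctrl.read_time_s(): time.
- ctrl.read_joint_pos(): joint angles.
- ctrl.read_qvel(): joint speeds.
- ctrl.read_joint_efforts(): joint torques, N m.
- ctrl.read_ee_pos(): TCP position.
- ctrl.read_eef_rot(): TCP orientation.
- ctrl.read_force(): force on the tool from outside, world axes, zero at the start.
- ctrl.read_torque(): the same for the moment, N m.
- ctrl.read_finger_gap(): finger opening in m.
- ctrl.read_grip_force(): force on a finger pad.
Only numpy, scipy, OpenCV 4.12 (cv2) and the standard library are available. Lean on these libraries where they do the work, as an engineer would, in place of code of your own. Each camera call takes 0.05 s, during which the arm holds its last target. There are 200 camera calls.

## Task

Load the drilling fixture: stand every orange roller that is on the bench upright on the fixture's base plate, each in a V of its own (any V), pushed fully home so that it sits centred against both faces. Only when all of them are home, flip the status plate over from red to green and leave it lying flat, centred and square on its stand, with all rollers still home. Leave the other things on the bench alone.

Things in the scene. Friction and masses are not known exactly. Their poses are not given: they have to be found in the camera images.
- fixture: bolted-down drilling fixture: dark steel base plate 170 (x) x 370 (y) x 8 mm; on its far half a block (top 53 mm above the bench) with four vertical 90-degree V notches, 84 mm apart, opening to its -x (robot) side. Origin: centre of the base's underside. V apexes at x=+40 mm, ridge tips at x=-2, bare runway from there to the front edge x=-85. No room for fingers beside a roller that is home
- v0 (a point): point on the base plate's top face (8 mm above the bench) where the axis of a roller stands when it touches both faces of V number 0 (y = -126 mm, x = +4.6 mm in the fixture's frame); same axes as the fixture
- v1 (a point): point on the base plate's top face (8 mm above the bench) where the axis of a roller stands when it touches both faces of V number 1 (y = -42 mm, x = +4.6 mm in the fixture's frame); same axes as the fixture
- v2 (a point): point on the base plate's top face (8 mm above the bench) where the axis of a roller stands when it touches both faces of V number 2 (y = 42 mm, x = +4.6 mm in the fixture's frame); same axes as the fixture
- v3 (a point): point on the base plate's top face (8 mm above the bench) where the axis of a roller stands when it touches both faces of V number 3 (y = 126 mm, x = +4.6 mm in the fixture's frame); same axes as the fixture
- roller0: orange plastic cart roller with a steel hub disc on its top, a plain cylinder 50 mm in diameter and 45 mm tall, standing on end, about 140 g; origin: centre of its underside, z along its axis. May be absent
- roller1: orange plastic cart roller with a steel hub disc on its top, a plain cylinder 50 mm in diameter and 45 mm tall, standing on end, about 140 g; origin: centre of its underside, z along its axis. May be absent
- roller2: orange plastic cart roller with a steel hub disc on its top, a plain cylinder 50 mm in diameter and 45 mm tall, standing on end, about 140 g; origin: centre of its underside, z along its axis. May be absent
- roller3: orange plastic cart roller with a steel hub disc on its top, a plain cylinder 50 mm in diameter and 45 mm tall, standing on end, about 140 g; origin: centre of its underside, z along its axis. May be absent
- stand: black stand block, fixed, 44 (x) x 80 (y) x 30 mm high, flat top; origin: centre of its underside, y along its length; on the left of the bench, turned 0.3 to 0.9 rad
- plate: reversible status plate, rigid, 60 (x) x 110 (y) x 12 mm thick, about 150 g, one face red, the other green; lies on the stand, overhanging it by 8 mm at each long side and 15 mm at each end; origin: its centre; z points out of the red face, y along its length. It stands by itself on a 60 mm end if set down upright
- screwdriver: red screwdriver lying on the bench, left of the fixture; bystander, origin at its underside (tools: on the handle-to-tip line)
- wrench: steel wrench lying on the bench near the robot; bystander, origin at its underside (tools: on the handle-to-tip line)
- tape: yellow roll of tape, 90 mm across, 24 mm high, lying flat near the robot; bystander, origin at its underside
- screw_jar: glass jar with grey cap, 60 mm across, 80 mm tall; bystander, origin at its underside
- parts_bin: blue open bin 100 (x) x 130 (y) x 50 mm high with hardware, fixed; bystander, across the bench from the stand; origin: centre of its underside
Not all that is in view belongs to the job. What is shaped like the roller2 but blue is not meant.

How it is judged (in metres and radians):
On the way, in this order (a step that is already met when the one before it is completed fails the run):
1. every roller present stands home in a V while the status plate still shows red ((horizontal distance between roller0 and v0 below 0.003 m or horizontal distance between roller0 and v1 below 0.003 m or horizontal distance between roller0 and v2 below 0.003 m or horizontal distance between roller0 and v3 below 0.003 m) and angle between each of roller0, roller1, roller2, roller3's own z axis and vertical below 0.06 rad and z of each of roller0, roller1, roller2, roller3 in the frame of fixture below 0.011 m and (horizontal distance between roller1 and v0 below 0.003 m or horizontal distance between roller1 and v1 below 0.003 m or horizontal distance between roller1 and v2 below 0.003 m or horizontal distance between roller1 and v3 below 0.003 m) and (horizontal distance between roller2 and v0 below 0.003 m or horizontal distance between roller2 and v1 below 0.003 m or horizontal distance between roller2 and v2 below 0.003 m or horizontal distance between roller2 and v3 below 0.003 m) and (horizontal distance between roller3 and v0 below 0.003 m or horizontal distance between roller3 and v1 below 0.003 m or horizontal distance between roller3 and v2 below 0.003 m or horizontal distance between roller3 and v3 below 0.003 m) and angle between plate's own z axis and vertical below 0.3 rad), for 0.2 s.
2. the status plate lies green face up on its stand (angle between plate's own z axis and vertical above 3.06 rad and horizontal distance between plate and stand below 0.015 m and z of plate in the frame of stand between 0.033 and 0.039 m and angle between the y axis of plate and the y axis of stand, either way round below 0.2 rad), for 0.3 s.
At the end, for the whole second after the job is handed in: Every roller present stands upright on the base plate with its axis within 3 mm of the home point of a V; the status plate lies green face up, flat, on its stand, centred within 15 mm and square within 0.2 rad; all at rest (all of step 2 and (horizontal distance between roller0 and v0 below 0.003 m or horizontal distance between roller0 and v1 below 0.003 m or horizontal distance between roller0 and v2 below 0.003 m or horizontal distance between roller0 and v3 below 0.003 m) and angle between each of roller0, roller1, roller2, roller3's own z axis and vertical below 0.06 rad and z of each of roller0, roller1, roller2, roller3 in the frame of fixture below 0.011 m and (horizontal distance between roller1 and v0 below 0.003 m or horizontal distance between roller1 and v1 below 0.003 m or horizontal distance between roller1 and v2 below 0.003 m or horizontal distance between roller1 and v3 below 0.003 m) and (horizontal distance between roller2 and v0 below 0.003 m or horizontal distance between roller2 and v1 below 0.003 m or horizontal distance between roller2 and v2 below 0.003 m or horizontal distance between roller2 and v3 below 0.003 m) and (horizontal distance between roller3 and v0 below 0.003 m or horizontal distance between roller3 and v1 below 0.003 m or horizontal distance between roller3 and v2 below 0.003 m or horizontal distance between roller3 and v3 below 0.003 m) and linear speed of each of roller0, roller1, roller2, roller3, plate below 0.01 m/s); the robot touches nothing.
It fails at once if another thing on the bench is knocked more than 3 cm away (distance of any of screwdriver, wrench, tape, screw_jar from where it was at the start of the episode above 0.03 m).
Of roller0, roller1, roller2, roller3 only 3 to 4 are there at a start; the rules pass over those that are not, and their reading is None.
At some moment in a run one of roller0, roller1, roller2, roller3 may be knocked a few centimetres aside while the robot is not near it.
It also fails if it takes over 210 s, if anything falls off the work surface, if the arm or the gripper's body presses on something with over 40 N, if the wrist force passes 120 N, or if a joint passes its speed limit or range.

## Working session

There is one attempt and no reset: what is moved stays moved. The work goes in short steps, each a Python script; the robot and the scene stay as the last script left them, time stands still between calls to the robot, and variables do not carry over. Pictures are saved under pics/ and viewed, at most 15 in all, crops included, and the job is handed in when it is done.

```bash
mkdir -p pics; python3 - <<'E'
from cell import ctrl,hand,viewer
import cv2
for n in("top","side","wrist"):
    i=viewer.camera_info(n);print(n,i)
    cv2.imwrite(f"pics/{n}0.png",viewer.grab_frame(n)[:,:,::-1])
print(ctrl.read_time_s(),ctrl.read_eef_rot())
E
```

```text
top {'fovy': 42.952564601752435, 'cx': 313.5918749661182, 'cy': 201.97254933176288, 'position': array([0.3566748 , 0.01078111, 1.46197399]), 'orientation': array([[-0.01932798,  0.99593273, -0.08800237],
       [-0.99974039, -0.01818937,  0.01372206],
       [ 0.01206554,  0.08824475,  0.99602575]])}
side {'fovy': 55.981558503532476, 'cx': 327.33525003229477, 'cy': 197.26718604602652, 'position': array([ 0.17662733, -0.7213306 ,  0.74038154]), 'orientation': array([[ 0.91841272,  0.27477004, -0.28463924],
       [-0.39521254,  0.60440613, -0.69173714],
       [-0.01803094,  0.74779319,  0.66368684]])}
wrist {'fovy': 60.143376313697274, 'cx': 321.0709773517534, 'cy': 195.55692527942438, 'position': array([0.12826604, 0.64045992, 0.37137183]), 'orientation': array([[ 0.30076998, -0.91804058, -0.25833875],
       [ 0.95369251,  0.28871918,  0.08433173],
       [-0.0028326 , -0.27174018,  0.96236649]])}
0.15 [[-9.53620875e-01  3.01009678e-01 -6.32576626e-04]
 [ 3.01010343e-01  9.53618770e-01 -2.00360263e-03]
 [ 1.33161916e-07 -2.10108940e-03 -9.99997793e-01]]
```

View pics/top0.png

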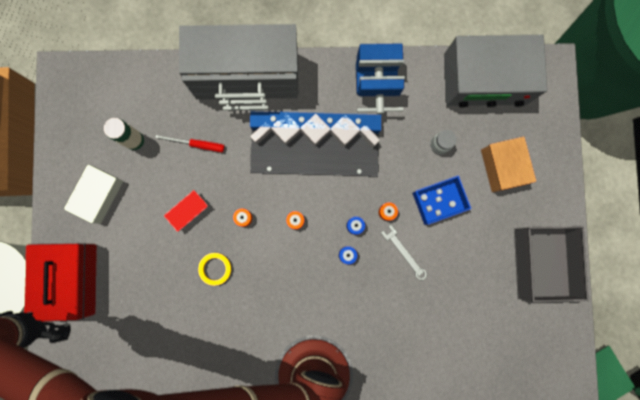

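View pics/side0.png

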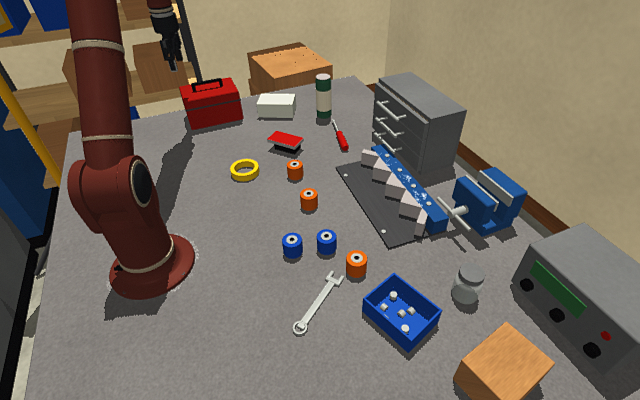

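View pics/wrist0.png

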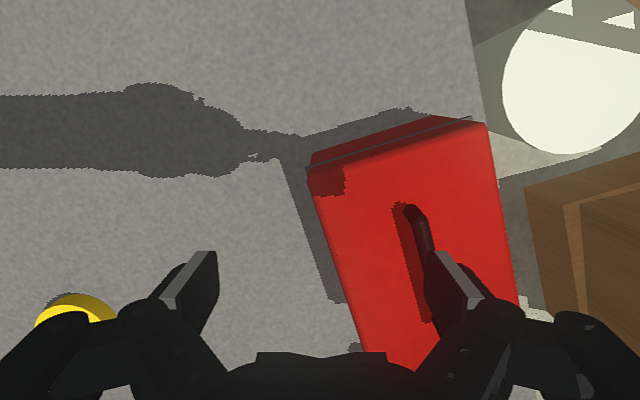

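```bash
cat > h.py <<'E'
from cell import ctrl,hand,viewer,workorder
import numpy as np,cv2
def shot(n):
    i=viewer.camera_info(n); return viewer.grab_frame(n),i
def ground(i,uv,z):
    f=200/np.tan(np.radians(i["fovy"]/2)); uv=np.atleast_2d(uv).astype(float)
    d=np.c_[(uv[:,0]-i["cx"])/f,-(uv[:,1]-i["cy"])/f,-np.ones(len(uv))]@np.array(i["orientation"]).T
    p=np.array(i["position"]); return p+d*((z-p[2])/d[:,2])[:,None]
def project(i,P):
    f=200/np.tan(np.radians(i["fovy"]/2)); c=(np.atleast_2d(P)-i["position"])@np.array(i["orientation"])
    return np.c_[i["cx"]+f*c[:,0]/-c[:,2], i["cy"]-f*c[:,1]/-c[:,2]]
def mask(im,kind):
    h=cv2.cvtColor(im,cv2.COLOR_RGB2HSV); H,S,V=[h[:,:,k].astype(int) for k in range(3)]
    m={"orange":(H>=6)&(H<=16)&(S>200)&(V>110),"red":((H<=4)|(H>=175))&(S>170)&(V>110),
       "green":(H>=40)&(H<=85)&(S>100)&(V>60)}[kind]
    return m.astype(np.uint8)
def blobs(im,kind,amin=60):
    c,_=cv2.findContours(mask(im,kind),cv2.RETR_EXTERNAL,cv2.CHAIN_APPROX_NONE)
    return [k for k in c if cv2.contourArea(k)>=amin]
def down(yaw,tilt=0.):
    """tool down, tool y at angle yaw(rad) from world y; tilt about tool y: >0 swings tool z towards tool x dir"""
    c,s=np.cos(yaw),np.sin(yaw)
    X=np.array([c,s,0]);Y=np.array([s,-c,0]);Z=np.array([0,0,-1.]) # X x Y = -z
    ct,st=np.cos(tilt),np.sin(tilt)
    return np.c_[X*ct-Z*st,Y,Z*ct+X*st]
E
python3 - <<'E'
from h import *
im,i=shot("top")
for k,z in(("orange",.045),("red",.042)):
    for c in blobs(im,k):
        r=cv2.minAreaRect(c);e=cv2.minEnclosingCircle(c)
        print(k,cv2.contourArea(c),np.round(ground(i,r[0],z),4)[0],[round(v,1) for v in e[0]],np.round(ground(i,cv2.boxPoints(r),z)[:,:2],3).tolist())
print(ground(i,[(250.5,174.5),(378,177)],.008))
print(ground(i,[(264,131),(285,130),(317,130),(348,131)],.053))
cv2.imwrite("pics/fix.png",cv2.resize(im[95:195,225:405],None,fx=4,fy=4,interpolation=cv2.INTER_CUBIC)[:,:,::-1])
E
```

```text
orange 196.5 [0.4318 0.0444 0.045 ] [295.1, 220.1] [[0.423, 0.074], [0.462, 0.054], [0.441, 0.014], [0.402, 0.035]]
orange 204.0 [0.4421 0.1902 0.045 ] [242.4, 217.6] [[0.463, 0.214], [0.463, 0.166], [0.421, 0.167], [0.422, 0.214]]
orange 213.5 [ 0.452  -0.2172  0.045 ] [388.0, 211.8] [[0.452, -0.184], [0.485, -0.219], [0.452, -0.25], [0.419, -0.215]]
red 3744.0 [0.275 0.717 0.042] [53.3, 279.4] [[0.174, 0.789], [0.383, 0.79], [0.377, 0.644], [0.168, 0.644]]
red 744.0 [0.4651 0.3489 0.042 ] [185.5, 210.6] [[0.452, 0.408], [0.522, 0.326], [0.478, 0.289], [0.409, 0.371]]
red 221.0 [0.6486 0.2914 0.042 ] [206.1, 146.1] [[0.647, 0.341], [0.669, 0.337], [0.65, 0.242], [0.628, 0.246]]
[[ 0.56790377  0.17096969  0.008     ]
 [ 0.55414611 -0.19668308  0.008     ]]
[[ 0.68418882  0.12704371  0.053     ]
 [ 0.6860741   0.06794817  0.053     ]
 [ 0.68458538 -0.02217051  0.053     ]
 [ 0.68027486 -0.10953327  0.053     ]]
```

View pics/fix.png

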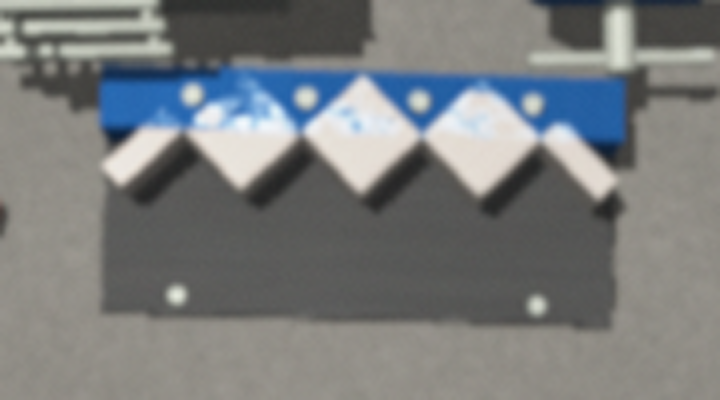

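```bash
python3 - <<'E'
from h import *
from scipy.optimize import least_squares
im,i=shot("top")
cr=lambda L:[(225+u/4-.375,95+v/4-.375) for u,v in L]
W=np.r_[ground(i,cr([(242,190),(364,195),(480,198),(190,128),(304,132),(420,137),(538,140)]),.053),ground(i,cr([(101,313),(609,327)]),.008)][:,:2]
F=np.array([(-2,84),(-2,0),(-2,-84),(40,126),(40,42),(40,-42),(40,-126),(-85,185),(-85,-185)])/1000
T=lambda p:p[:2]+F@np.array([[np.cos(p[2]),np.sin(p[2])],[-np.sin(p[2]),np.cos(p[2])]])
s=least_squares(lambda p:(T(p)-W).ravel(),[.64,0,0]);print(s.x,np.round((T(s.x)-W)*1000,1).tolist())
ctrl.move_pose([.50,-.01,.30],down(np.pi))
im,i=shot("wrist");cv2.imwrite("pics/w1.png",im[:,:,::-1]);np.save("w1.npy",im);import pickle;pickle.dump(i,open("w1.pkl","wb"))
print(i["position"],ctrl.read_ee_pos(),ctrl.read_time_s())
E
```

```text
[ 0.64942646 -0.01567378 -0.04973465] [[0.2, 0.2], [1.0, 2.0], [0.3, -0.4], [-0.7, 4.1], [-0.7, 0.4], [0.1, -1.8], [-0.6, -2.5], [1.1, 0.6], [-0.7, -2.7]]
[ 0.42968083 -0.00890073  0.46207043] [ 0.50011437 -0.00894831  0.29980178] 2.8
```

View pics/w1.png

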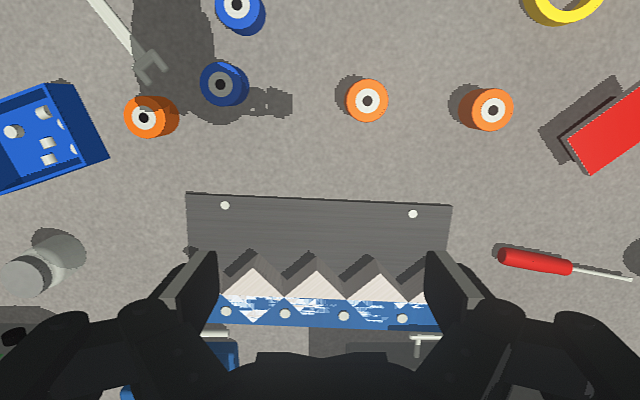

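```bash
python3 - <<'E'
from h import *
import pickle
from scipy.optimize import least_squares
im=np.load("w1.npy");i=pickle.load(open("w1.pkl","rb"))
W=np.r_[ground(i,[(254,266.5),(316.5,268.5),(379,271),(285,299),(348,302)],.053),ground(i,[(186,192.5),(452,206)],.008)][:,:2]
F=np.array([(-2,-84),(-2,0),(-2,84),(40,-42),(40,42),(-85,-185),(-85,185)])/1000
T=lambda p:p[:2]+F@np.array([[np.cos(p[2]),np.sin(p[2])],[-np.sin(p[2]),np.cos(p[2])]])
s=least_squares(lambda p:(T(p)-W).ravel(),[.64,0,0]);print(s.x,np.round((T(s.x)-W)*1000,1).tolist())
for c in blobs(im,"orange",300):
    e=cv2.minEnclosingCircle(c);print(cv2.contourArea(c),e)
print(ground(i,[(144.5,117.5),(368,100.5),(492,109)],.045))
cv2.imwrite("pics/w1c.png",cv2.resize(im[180:330,170:470],None,fx=2.6,fy=2.6,interpolation=cv2.INTER_CUBIC)[:,:,::-1])
E
```

```text
[ 0.64838477 -0.01383131 -0.04624041] [[1.0, -1.6], [2.2, 0.6], [2.6, 2.6], [-3.1, -0.9], [-3.7, -1.7], [1.2, -2.1], [-0.2, 3.1]]
1754.5 ((151.0, 116.0), 27.51373291015625)
[[ 0.45206122 -0.21704545  0.045     ]
 [ 0.43216801  0.04578339  0.045     ]
 [ 0.44145958  0.19146346  0.045     ]]
```

View pics/w1c.png

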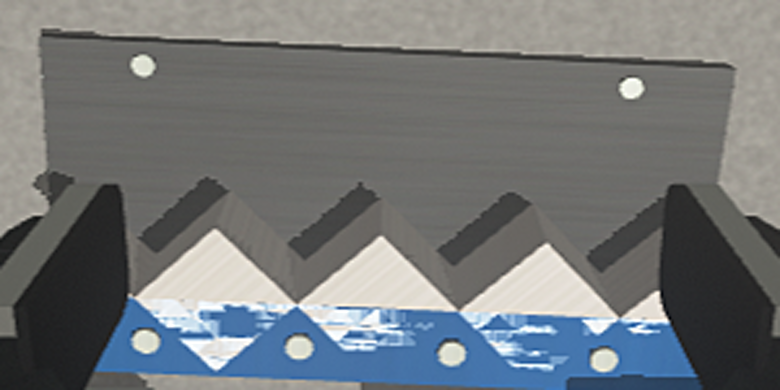

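```bash
python3 - <<'E'
from h import *
import pickle
from scipy.optimize import least_squares
i=pickle.load(open("w1.pkl","rb"))
cr=lambda L:[(170+(u+.5)/2.6-.5,180+(v+.5)/2.6-.5) for u,v in L]
W=np.r_[ground(i,cr([(216,229),(380,237),(548,244),(132,295),(298,304),(459,311),(620,318)]),.053),ground(i,cr([(41,33),(733,67)]),.008)][:,:2]
F=np.array([(-2,-84),(-2,0),(-2,84),(40,-126),(40,-42),(40,42),(40,126),(-85,-185),(-85,185)])/1000
T=lambda p:p[:2]+F@np.array([[np.cos(p[2]),np.sin(p[2])],[-np.sin(p[2]),np.cos(p[2])]])
s=least_squares(lambda p:(T(p)-W).ravel(),[.64,0,0]);print(s.x,np.round((T(s.x)-W)*1000,1).tolist())
E
```

```text
[ 0.64818594 -0.01466995 -0.04851765] [[-1.2, -0.8], [-1.4, 0.7], [-1.1, -0.3], [1.2, 0.4], [0.2, -0.9], [0.3, -0.2], [0.5, 0.2], [0.7, -2.0], [0.8, 3.0]]
```

```bash
cat >> h.py <<'E'
FX=np.array([.6485,-.015]);FY=-.049
def fw(x,y):
    c,s=np.cos(FY),np.sin(FY); return FX+np.array([c*x-s*y,s*x+c*y])
VY=[-.126,-.042,.042,.126]
RF=down(np.pi+FY)
def pick(xy,R=RF,z=.007):
    hand.open_jaws()
    ctrl.move_pose([*xy,.16],R); ctrl.servo_line([*xy,z],max_speed=.12)
    hand.close(40); g=ctrl.read_finger_gap()
    ctrl.servo_line([*xy,.16],max_speed=.15); return g,ctrl.read_finger_gap()
def place(v,x=-.055):
    a=fw(x,VY[v])
    ctrl.move_pose([*a,.16],RF); ctrl.servo_line([*a,.030],max_speed=.12); ctrl.servo_line([*a,.0165],max_speed=.03)
    f=ctrl.read_force(); hand.open_jaws(); ctrl.servo_line([*a,.12],max_speed=.15); return f
def push(v,x0=-.112,xend=-.024,flim=10,z=.020):
    hand.close(20); a=fw(x0,VY[v]); ctrl.move_pose([*a,.10],RF); ctrl.servo_line([*a,z],max_speed=.12)
    ctrl.pause(.2); f0=ctrl.read_force(); d=fw(1,0)-fw(0,0); x=x0; log=[]
    ctrl.servo_line([*fw(-.045,VY[v]),z],max_speed=.06); x=-.045
    while x<xend:
        x+=.0015; ctrl.servo_line([*fw(x,VY[v]),z],max_speed=.03)
        f=-(ctrl.read_force()-f0)[:2]@d; p=(ctrl.read_ee_pos()[:2]-FX)@d; log.append((round(p*1000,1),round(f,1)))
        if f>flim: break
    ctrl.servo_line([*fw(x0,VY[v]),z],max_speed=.1); ctrl.servo_line([*fw(x0,VY[v]),.12],max_speed=.15)
    return log
E
python3 - <<'E'
from h import *
print(pick((.4418,.191))); print(place(3)); print(push(3)); print(ctrl.read_time_s())
E
```

```text
(0.048374776287826673, 0.04833537294296126)
[-0.59391243  0.16942361 -2.66220995]
[(np.float64(-43.9), np.float64(2.0)), (np.float64(-41.9), np.float64(2.3)), (np.float64(-40.2), np.float64(1.1)), (np.float64(-38.7), np.float64(1.3)), (np.float64(-37.2), np.float64(0.7)), (np.float64(-35.7), np.float64(0.7)), (np.float64(-34.2), np.float64(1.8)), (np.float64(-32.7), np.float64(1.4)), (np.float64(-31.3), np.float64(1.3)), (np.float64(-29.7), np.float64(1.9)), (np.float64(-29.4), np.float64(4.1)), (np.float64(-29.4), np.float64(7.3)), (np.float64(-29.3), np.float64(8.1)), (np.float64(-29.3), np.float64(10.7))]
19.65
```

```bash
cat >> h.py <<'E'
def rollers():
    im,i=shot("top"); return [np.round(ground(i,cv2.minAreaRect(c)[0],.045)[0,:2],4) for c in blobs(im,"orange",60)]
E
python3 - <<'E'
from h import *
R=rollers();print(R)
t=min(R,key=lambda r:np.hypot(*(r-[.4321,.0455]))); print(t)
if np.hypot(*(t-[.4321,.0455]))<.008:
    print(pick((.4321,.0455))); print(place(2)); print(push(2)); 
    print(rollers(),ctrl.read_time_s())
E
```

```text
[array([0.4324, 0.0455]), array([ 0.4513, -0.2165])]
[0.4324 0.0455]
(0.04845701461402513, 0.04850104098552061)
[ 0.64752956 -0.36686829 -1.11825442]
[(np.float64(-43.7), np.float64(0.3)), (np.float64(-42.0), np.float64(0.6)), (np.float64(-40.3), np.float64(0.8)), (np.float64(-38.7), np.float64(0.8)), (np.float64(-37.2), np.float64(0.4)), (np.float64(-35.7), np.float64(0.4)), (np.float64(-34.3), np.float64(0.4)), (np.float64(-32.8), np.float64(0.2)), (np.float64(-31.3), np.float64(1.2)), (np.float64(-29.8), np.float64(0.5)), (np.float64(-29.1), np.float64(2.7)), (np.float64(-29.1), np.float64(5.5)), (np.float64(-29.1), np.float64(6.9)), (np.float64(-29.0), np.float64(9.0))]
[array([ 0.4513, -0.2165])] 36.7667
```

```bash
python3 - <<'E'
from h import *
print(pick((.4520,-.2168))); print(place(0)); print(push(0)); 
ctrl.move_pose([.45,-.01,.27],down(np.pi))
im,i=shot("wrist");cv2.imwrite("pics/w2.png",im[:,:,::-1]);cv2.imwrite("pics/t2.png",shot("top")[0][:,:,::-1])
for c in blobs(im,"orange",200): print(cv2.contourArea(c),cv2.minEnclosingCircle(c))
for v in range(4): print(v,project(i,[*fw(.0046,VY[v]),.053]))
print(rollers(),[fw(.0046,y) for y in VY],ctrl.read_time_s())
E
```

```text
(0.04854005800145434, 0.04839156368655008)
[ 0.21634171  0.84894783 -0.46956538]
[(np.float64(-43.6), np.float64(1.5)), (np.float64(-41.9), np.float64(1.1)), (np.float64(-40.3), np.float64(0.8)), (np.float64(-38.7), np.float64(1.0)), (np.float64(-37.3), np.float64(0.9)), (np.float64(-35.8), np.float64(1.3)), (np.float64(-34.3), np.float64(-0.1)), (np.float64(-32.8), np.float64(0.1)), (np.float64(-31.3), np.float64(1.4)), (np.float64(-29.8), np.float64(-0.1)), (np.float64(-28.4), np.float64(0.7)), (np.float64(-28.4), np.float64(5.7)), (np.float64(-28.4), np.float64(7.1)), (np.float64(-28.5), np.float64(9.1))]
0 [[218.24780016 318.38359609]]
1 [[284.706134   321.19561548]]
2 [[350.86409619 323.99492538]]
3 [[416.72371851 326.78161178]]
[array([ 0.6456, -0.1405]), array([0.6494, 0.1025]), array([0.6542, 0.0264])] [array([ 0.64692295, -0.14107408]), array([ 0.6510373, -0.0571749]), array([0.65515166, 0.02672428]), array([0.65926601, 0.11062346])] 55.1833
```

View pics/w2.png

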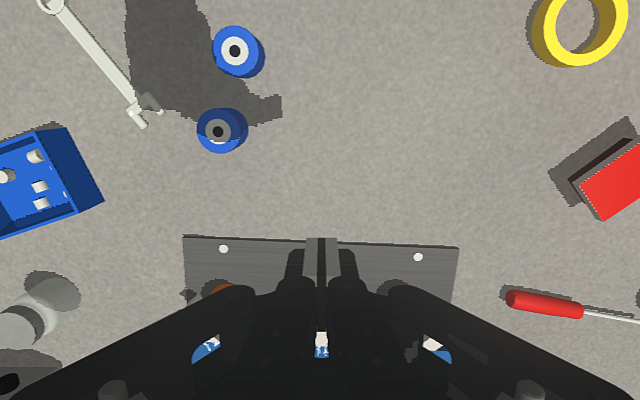

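```bash
python3 - <<'E'
from h import *
hand.open_jaws(); ctrl.move_pose([.28,.40,.33],down(np.pi))
im,i=shot("top"); print(rollers())
w,j=shot("wrist")
a=cv2.resize(im[95:195,225:405],None,fx=4,fy=4,interpolation=cv2.INTER_CUBIC)
for v in range(4):
    u=(project(i,[*fw(.0046,VY[v]),.053])[0]-[225,95])*4; cv2.drawMarker(a,tuple(int(k) for k in u),(0,255,0),0,16)
cv2.imwrite("pics/t3.png",a[:,:,::-1])
cv2.imwrite("pics/w3.png",w[:,:,::-1])
E
```

```text
[array([0.6497, 0.1027]), array([ 0.6456, -0.1405]), array([0.6542, 0.0264])]
```

View pics/t3.png

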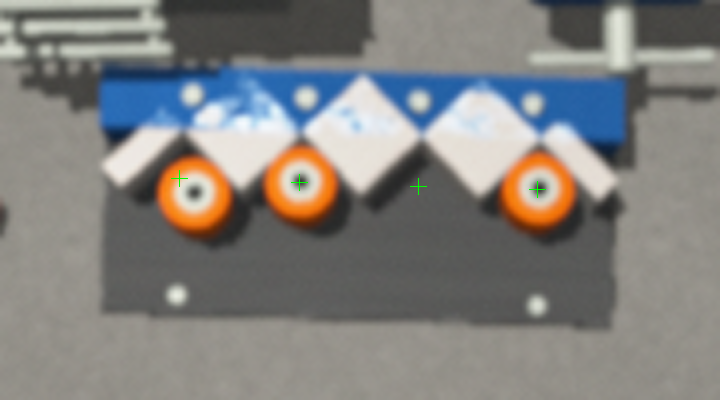

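```bash
python3 - <<'E'
from h import *
hand.close(20); z=.020; y=VY[3]
ctrl.move_pose([*fw(-.112,y-.012),.12],RF); ctrl.servo_line([*fw(-.112,y-.012),z],max_speed=.12); ctrl.pause(.2)
f0=ctrl.read_force(); d=fw(1,0)-fw(0,0)
ctrl.servo_line([*fw(-.042,y-.012),z],max_speed=.06)
for k in range(1,12):
    t=min(k/9,1.0); ctrl.servo_line([*fw(-.042+.0135*t+max(0,k-9)*.0015,y-.012+.012*t),z],max_speed=.03)
    f=ctrl.read_force()-f0; print(np.round((ctrl.read_ee_pos()[:2]-FX)*1000,1),np.round(f[:2],1))
    if -f[:2]@d>12: break
ctrl.servo_line([*fw(-.112,y),z],max_speed=.1); ctrl.servo_line([*fw(-.112,y),.12],max_speed=.15)
print(push(3))
hand.open_jaws(); ctrl.move_pose([.28,.40,.33],down(np.pi))
im,i=shot("top"); print(rollers(),ctrl.read_time_s())
a=cv2.resize(im[95:195,225:405],None,fx=4,fy=4,interpolation=cv2.INTER_CUBIC)
cv2.imwrite("pics/t4.png",a[:,:,::-1])
E
```

```text
[-34.8 117.5] [ 1.  -0.7]
[-33.3 118.7] [ 0.6 -0.9]
[-32.  119.9] [-1.1 -1.1]
[-31.3 121.4] [-3.3  0.4]
[-30.6 122.9] [-5.8 -0. ]
[-29.9 124.2] [-5.4  1. ]
[-29.3 125.6] [-8.6  0. ]
[-28.6 127.1] [-9.2  0.7]
[-27.8 128.6] [-11.   0.]
[-27.8 128.7] [-13.3   0.9]
[(np.float64(-43.5), np.float64(0.2)), (np.float64(-41.9), np.float64(1.0)), (np.float64(-40.4), np.float64(0.1)), (np.float64(-38.9), np.float64(-0.4)), (np.float64(-37.4), np.float64(0.2)), (np.float64(-35.9), np.float64(-0.3)), (np.float64(-34.3), np.float64(1.0)), (np.float64(-34.1), np.float64(3.6)), (np.float64(-34.0), np.float64(6.2)), (np.float64(-33.9), np.float64(7.8)), (np.float64(-33.9), np.float64(11.0))]
[array([ 0.6463, -0.1412]), array([0.6541, 0.1069]), array([0.6542, 0.0264])] 76.7833
```

View pics/t4.png

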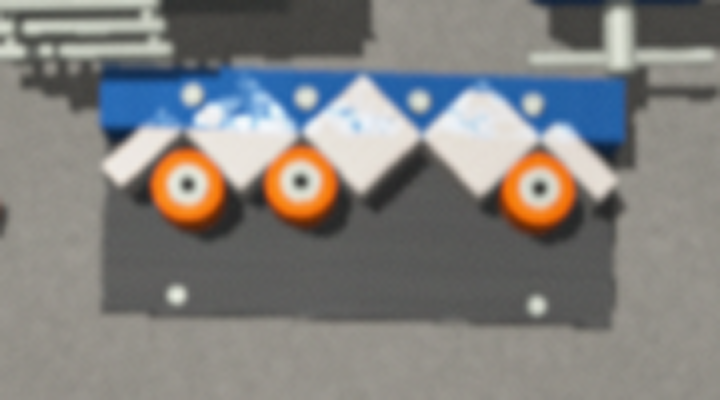

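View pics/w3.png

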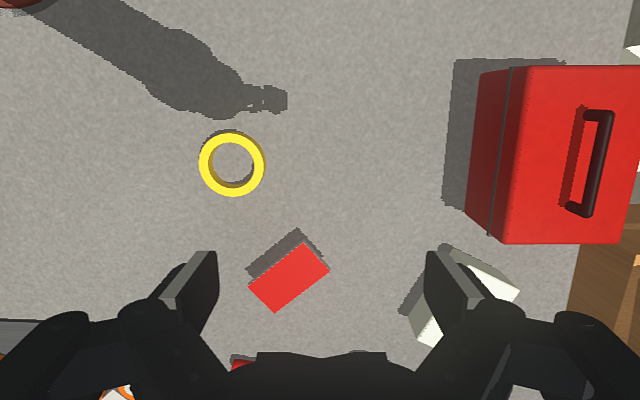

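```bash
python3 - <<'E'
from h import *
hand.close(20); z=.020; y=VY[3]; R=down(np.pi+FY+np.pi/4); u=np.array([1,1])/2**.5
P=lambda s:fw(*(np.array([.0046,y])-u*s))
ctrl.move_pose([*P(.08),.13],R); ctrl.servo_line([*P(.08),z],max_speed=.1); ctrl.pause(.2)
f0=ctrl.read_force(); d=P(0)-P(1)
ctrl.servo_line([*P(.048),z],max_speed=.05); s=.048
while s>.029:
    s-=.0015; ctrl.servo_line([*P(s),z],max_speed=.03)
    f=-(ctrl.read_force()-f0)[:2]@d; print(round((P(0)-ctrl.read_ee_pos()[:2])@d*1000,1),round(f,1),end=' | ')
    if f>12: break
ctrl.servo_line([*P(.08),z],max_speed=.1); ctrl.servo_line([*P(.08),.13],max_speed=.15)
print(push(3))
hand.open_jaws(); ctrl.move_pose([.28,.40,.33],down(np.pi))
im,i=shot("top"); print(rollers(),ctrl.read_time_s())
a=cv2.resize(im[95:195,225:405],None,fx=4,fy=4,interpolation=cv2.INTER_CUBIC)
cv2.imwrite("pics/t5.png",a[:,:,::-1])
print(ctrl.read_joint_pos())
c=max((k for k in blobs(im,"red",300) if abs(ground(i,cv2.minAreaRect(k)[0],.042)[0,0]-.465)<.1),key=cv2.contourArea)
print(cv2.minAreaRect(c),ground(i,cv2.minAreaRect(c)[0],.042))
E
```

```text
46.6 -0.6 | 44.9 -0.4 | 43.4 0.1 | 41.8 0.2 | 40.6 0.3 | 39.4 1.0 | 37.4 0.3 | 35.6 0.4 | 34.3 1.1 | 34.3 5.0 | 34.3 7.6 | 34.3 8.4 | 34.4 12.1 | [(np.float64(-43.5), np.float64(-1.5)), (np.float64(-41.9), np.float64(-0.0)), (np.float64(-40.4), np.float64(-0.5)), (np.float64(-38.9), np.float64(-0.3)), (np.float64(-37.4), np.float64(0.2)), (np.float64(-35.9), np.float64(0.1)), (np.float64(-34.4), np.float64(-0.7)), (np.float64(-32.9), np.float64(-1.0)), (np.float64(-31.4), np.float64(-0.2)), (np.float64(-29.9), np.float64(-0.8)), (np.float64(-29.2), np.float64(1.7)), (np.float64(-29.2), np.float64(4.4)), (np.float64(-29.3), np.float64(6.2)), (np.float64(-29.3), np.float64(9.8))]
[array([ 0.6463, -0.1412]), array([0.6542, 0.0264]), array([0.6578, 0.1104])] 97.5083
[-79.7693208   16.00469143  30.01247432  96.57619744  -8.40725225
  69.73728253  42.06887021]
((185.62351989746094, 210.3941192626953), (20.282997131347656, 38.8305549621582), 49.398704528808594) [[0.46505944 0.34891012 0.042     ]]
```

View pics/t5.png

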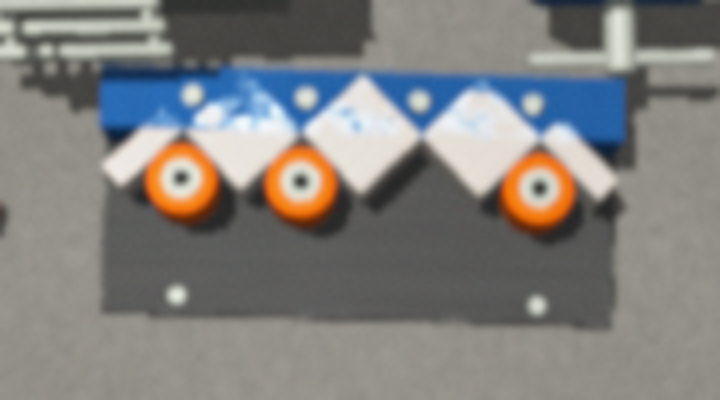

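```bash
cat >> h.py <<'E'
G=.022
def tcp(c,R): return np.array(c)+G*R[:,2]
def ok(c,R,back=.0):
    q=ctrl.inverse_kinematics((tcp(c,R)-back*R[:,2]).tolist(),R); return q
E
python3 - <<'E'
from h import *
w,j=shot("wrist")
c=[k for k in blobs(w,"red",800)]
for k in c:
    r=cv2.minAreaRect(k);b=ground(j,cv2.boxPoints(r),.042)[:,:2]
    print(r,np.round(b,4).tolist(),b.mean(0),[np.linalg.norm(b[n]-b[n-1]).round(4) for n in range(4)])
C=np.array([.465,.349,.036]);rad=np.radians
for a in (25,35,45):
    for e in (130.5,-49.5):
        print(a,e,[(ok(C+[0,0,h],down(rad(e),rad(-a))) is not None, ok(C+[0,0,h],down(rad(e)+np.pi,rad(-a))) is not None) for h in (0,.1)])
    for S in ((.45,.14),(.5,.05),(.5,.25),(.45,-.03),(.55,.3)):
        g=[]
        for e in range(0,360,30):
            R1=down(rad(e),rad(90-a));R2=down(rad(e)+np.pi,rad(90-a)); P=[*S,.055]
            if all(ok(P,R,b) is not None for R in(R1,R2) for b in(0,.08)): g.append(e)
        print(a,S,g)
print(ctrl.read_time_s())
E
```

```text
((287.8785705566406, 278.8454284667969), (39.14741516113281, 74.36324310302734), 51.8427734375) [[0.4751, 0.2894], [0.4028, 0.376], [0.4508, 0.4102], [0.5271, 0.3226]] [0.46396505 0.34955342] [np.float64(0.0617), np.float64(0.1128), np.float64(0.0589), np.float64(0.1161)]
((576.6929931640625, 155.7838592529297), (124.77525329589844, 196.1553497314453), 8.583621978759766) [[0.4078, 0.6507], [0.1545, 0.651], [0.176, 0.8052], [0.4368, 0.8308]] [0.293782   0.73442155] [np.float64(0.1824), np.float64(0.2533), np.float64(0.1557), np.float64(0.262)]
25 130.5 [(True, True), (True, True)]
25 -49.5 [(True, True), (True, True)]
25 (0.45, 0.14) [90, 120, 270, 300]
25 (0.5, 0.05) [60, 90, 120, 240, 270, 300]
25 (0.5, 0.25) [90, 120, 150, 270, 300, 330]
25 (0.45, -0.03) [60, 90, 120, 240, 270, 300]
25 (0.55, 0.3) [90, 120, 150, 270, 300, 330]
35 130.5 [(True, True), (True, True)]
35 -49.5 [(True, True), (True, True)]
35 (0.45, 0.14) [90, 120, 270, 300]
35 (0.5, 0.05) [60, 90, 120, 240, 270, 300]
35 (0.5, 0.25) [90, 120, 150, 270, 300, 330]
35 (0.45, -0.03) [60, 90, 120, 240, 270, 300]
35 (0.55, 0.3) [90, 120, 150, 270, 300, 330]
45 130.5 [(True, True), (True, True)]
45 -49.5 [(True, True), (True, True)]
45 (0.45, 0.14) [90, 120, 270, 300]
45 (0.5, 0.05) [60, 90, 120, 240, 270, 300]
45 (0.5, 0.25) [60, 90, 120, 150, 240, 270, 300, 330]
45 (0.45, -0.03) [60, 90, 120, 240, 270, 300]
45 (0.55, 0.3) [60, 90, 120, 150, 240, 270, 300, 330]
97.5583
```

```bash
cat >> h.py <<'E'
rad=np.radians; C=np.array([.4645,.3492,.036]); E0=rad(130.5); E1=rad(120); S=np.array([.48,.13]); A=rad(30)
def lower(xy,z,zmin,R,flim):
    ctrl.pause(.2); f0=ctrl.read_force()[2]
    while z>zmin:
        z-=.001; ctrl.servo_line(tcp([*xy,z],R),max_speed=.02); f=ctrl.read_force()[2]-f0
        if f>flim: break
    return z,f
E
python3 - <<'E'
from h import *
R=down(E0,-A)
ctrl.move_pose(tcp(C+[0,0,.12],R),R); ctrl.servo_line(tcp(C,R),max_speed=.12)
hand.close(60); print(ctrl.read_finger_gap(),ctrl.read_force())
ctrl.servo_line(tcp(C+[0,0,.15],R),max_speed=.12)
R=down(E1,np.pi/2-A)
ctrl.move_pose(tcp([*S,.17],R),R); ctrl.servo_line(tcp([*S,.065],R),max_speed=.1)
cv2.imwrite("pics/s6.png",cv2.resize(shot("side")[0][60:260,180:420],None,fx=3,fy=3,interpolation=cv2.INTER_CUBIC)[:,:,::-1])
print(lower(S,.065,.048,R,5),ctrl.read_finger_gap(),ctrl.read_time_s(),rollers())
E
```

```text
0.05709723023515912 [-2.86724093  1.3179739   5.9224611 ]
(0.05499999999999999, np.float64(6.212266454724009)) 0.05658832401211452 106.8917 [array([0.6542, 0.0264]), array([0.6578, 0.1104])]
```

View pics/s6.png

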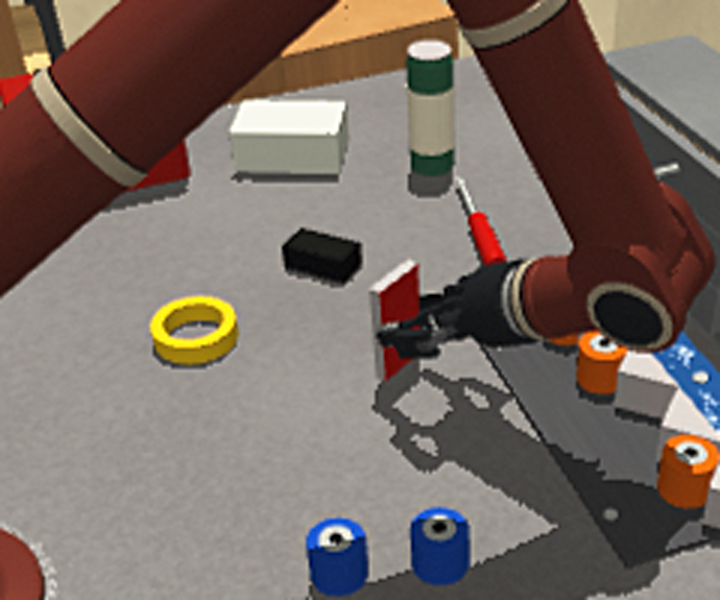

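```bash
python3 - <<'E'
from h import *
R=down(E1,np.pi/2-A)
hand.open_jaws(); p=tcp([*S,.055],R)-.10*R[:,2]; ctrl.servo_line(p,max_speed=.12)
ctrl.servo_line(p+[0,0,.15],max_speed=.2)
R0=down(E1+np.pi); ctrl.move_pose([*S,.30],R0)
im,i=shot("top"); cv2.imwrite("pics/t7.png",cv2.resize(im[160:260,150:330],None,fx=4,fy=4)[:,:,::-1])
s,_=shot("side"); cv2.imwrite("pics/s7.png",cv2.resize(s[100:260,240:420],None,fx=4,fy=3.75,interpolation=cv2.INTER_CUBIC)[:,:,::-1])
h=cv2.cvtColor(im,cv2.COLOR_RGB2HSV); m=(h[:,:,2]<45).astype(np.uint8); m[:185]=0;m[240:]=0;m[:,:160]=0;m[:,215:]=0
cs,_=cv2.findContours(m,cv2.RETR_EXTERNAL,cv2.CHAIN_APPROX_NONE)
for k in cs:
    if cv2.contourArea(k)>50: r=cv2.minAreaRect(k);b=ground(i,cv2.boxPoints(r),.03)[:,:2];print(r,ground(i,r[0],.03),b.round(3).tolist())
R2=down(E1+np.pi,np.pi/2-A); print(ok([*S,.055],R2,.1) is not None)
print(ctrl.read_time_s(),rollers())
E
```

```text
((188.2301025390625, 210.54869079589844), (15.239679336547852, 24.270599365234375), 48.8140754699707) [[0.46540393 0.34445041 0.03      ]] [[0.46, 0.384], [0.504, 0.333], [0.471, 0.305], [0.427, 0.356]]
True
112.25 [array([ 0.6456, -0.1405]), array([0.6542, 0.0264]), array([0.6578, 0.1104])]
```

View pics/s7.png

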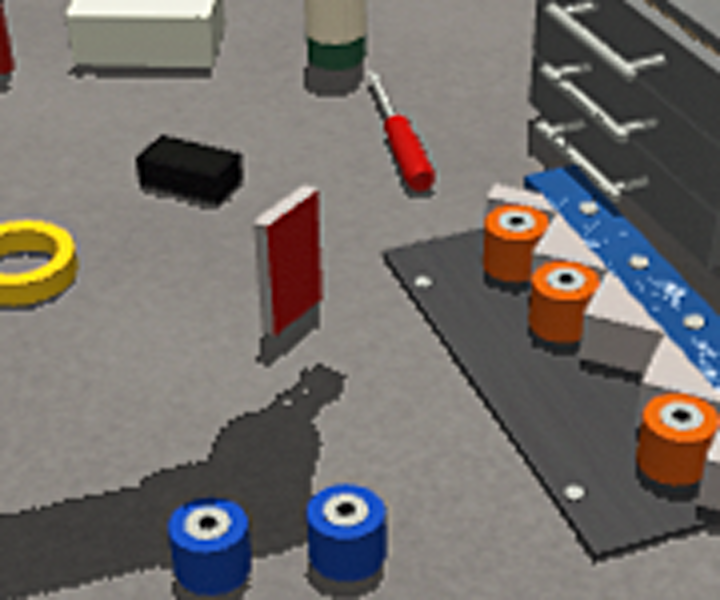

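```bash
python3 - <<'E'
from h import *
R=down(E1+np.pi,np.pi/2-A); c=np.array([*S,.055]); p=tcp(c,R)-.10*R[:,2]
ctrl.move_pose(p+[0,0,.12],R); ctrl.servo_line(p,max_speed=.15); ctrl.servo_line(tcp(c,R),max_speed=.08)
hand.close(60); print(ctrl.read_finger_gap())
ctrl.servo_line(tcp(c+[0,0,.13],R),max_speed=.12)
R=down(E0+np.pi,-A)
ctrl.move_pose(tcp(C+[0,0,.14],R),R); ctrl.servo_line(tcp(C+[0,0,.012],R),max_speed=.1)
print(lower(C[:2],.048,.0355,R,4),ctrl.read_finger_gap())
s,_=shot("side"); cv2.imwrite("pics/s8.png",cv2.resize(s[60:220,200:380],None,fx=4,fy=3.75,interpolation=cv2.INTER_CUBIC)[:,:,::-1])
print(ctrl.read_time_s())
E
```

```text
0.057450445523450654
(0.03499999999999999, np.float64(6.843218876323767)) 0.0570284746287455
127.8167
```

View pics/s8.png

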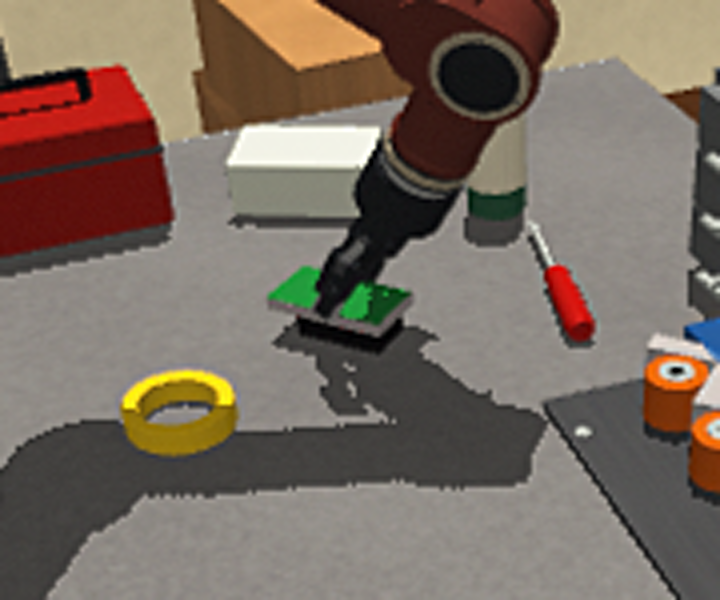

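Green side up and in contact with the stand. Release, retreat, check the plate and rollers.

```bash
python3 - <<'E'
from h import *
hand.open_jaws(); R=ctrl.read_eef_rot(); p=np.array(ctrl.read_ee_pos())
ctrl.servo_line(p-.10*np.array(R)[:,2],max_speed=.1)
ctrl.move_pose([.28,.40,.33],down(np.pi)); ctrl.pause(.5)
im,i=shot("top"); w,j=shot("wrist")
for n,I,K,a in(("top",im,i,300),("wr",w,j,800)):
    for k in blobs(I,"green",a):
        r=cv2.minAreaRect(k);b=ground(K,cv2.boxPoints(r),.042)[:,:2]
        if abs(b.mean(0)-C[:2]).max()<.1: print(n,b.mean(0),b.round(4).tolist())
print(rollers(),ctrl.read_time_s())
a=cv2.resize(im[95:245,150:410],None,fx=3,fy=3,interpolation=cv2.INTER_CUBIC); cv2.imwrite("pics/t9.png",a[:,:,::-1])
E
```

```text
top [0.4639007  0.34813948] [[0.4509, 0.4098], [0.523, 0.3257], [0.4767, 0.2865], [0.405, 0.3706]]
wr [0.46283666 0.34923144] [[0.4744, 0.2894], [0.4016, 0.3748], [0.4492, 0.4095], [0.5261, 0.3232]]
[array([ 0.6463, -0.1412]), array([0.6542, 0.0264]), array([0.6578, 0.1104])] 131.8583
```

View pics/t9.png

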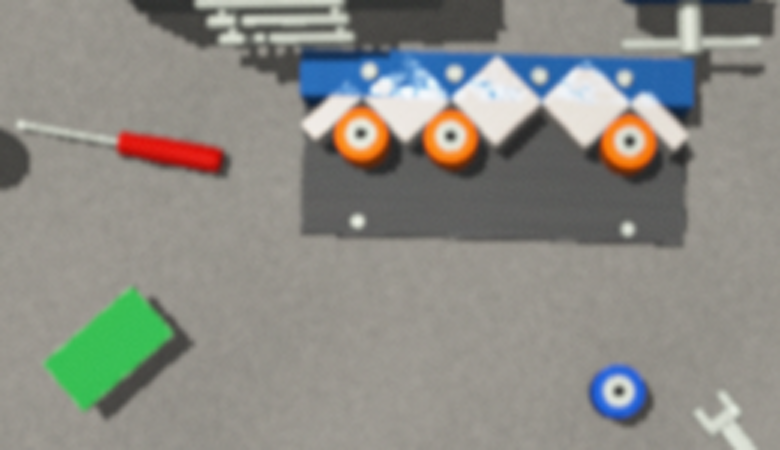

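The plate lies within 1–2 mm of where it started, green up, and all the rollers are home. Handing in.

```bash
python3 -c "
from h import *
print(workorder.close_job())"
```

```text
the job is handed in; nothing more can be done
None
```

I handed the job in at about 132 s. The cameras show all three orange rollers home in V0, V2 and V3, and the status plate green side up on its stand, within about 2 mm of where it started; no verdict came back.

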